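# Square the mince tin into the corner stop

### The arm

A 6-joint arm with a two-finger parallel gripper is mounted at the origin on the work surface; the furniture and walls round the work are solid. World frame = base frame: x ahead of the robot, y to its left, z up, the work surface at z = 0. Lengths are in mm, angles in rad, forces in N, time in s.
With the tool pointing down it reaches from about 275 to 1000 mm from the base axis. Payload 8.4 kg.
Tool frame: the origin (TCP) lies on the centre line of the jaws, within the pads' length; the fingertips stand 17 mm ahead of it and the grasp point (between the pads) lies 2 mm behind it; z points along the fingers, y is the line along which they close (so a half turn about z gives the same grasp; the last joint's range is limited). The gripper opens to 85 mm and grips with 20 to 120 N. Pads are 22 mm wide; open, the fingers measure 114 mm over their backs; the gripper's body (76 mm by 85 mm) begins 54 mm behind the grasp point. The pads swing forward as they close: fully open they stand 13 mm farther back than shut.
Start: joints at [-1.229, 0.353, 1.633, -0, 1.155, -0.002], TCP at [210.666, -588.428, 248.281] pointing down, gripper open.
Joint ranges: [-2.63, 2.63], [-0.92, 2.1], [0.06, 2.66], [-1.3, 4.44], [0, 2.69], [-3.02, 3.02]. Speed limits (rad/s): [2.22, 2.22, 2.79, 3.14, 3.14, 3.14].

### API

Orientations are given as [roll, pitch, yaw] about the fixed x, y, z axes, in that order (R = Rz(yaw) Ry(pitch) Rx(roll)).
In Python, from rig import r, eyes gives the robot as it stands. The module is installed in compiled form; this text tells all that it offers.
- The arm moves only by the shell command python3 -m inch 'ROWS' [FORCE]. ROWS is JSON, a list of rows, each a list of 7 numbers: the shift along the tool's x, y, z in m, then the turn, a rotation vector about the tool's x, y, z in degrees, then the closure, from -1 (fully open) to 1 (shut). In form: [[x, y, z, rx, ry, rz, gripper], ...]. A call has 1 to 8 rows; each row shifts and turns the commanded pose from where the row before left it, along the tool's axes as they then stand; what a row does not reach is not made up. A row lasts 1/10 s, in which the tool goes at most 50 mm and 8.59 degrees, less where a joint would pass 70% of its speed; a pose out of reach is approached as far as the arm can. A call with a gripper value outside its range is refused whole. The fingers move at their own pace and stop on an object; FORCE is the grip in N (left out, the last holds). Time passes only in rows, so rows that do not move let the fingers close. It gives the time, the measured TCP pose, the force, the opening and the grip force at its end, in the units of the state.
- r.sense(): the state, without advancing time (a new reading comes with each control period).
- eyes.grab_frame(name): name is "side" or "top"; returns a dict with "img" (420x560x3 uint8, blue, green, red), "fx", "fy", "cx", "cy" (pixels), "R" (3x3) and "t" (3): a world point X has camera coordinates R X + t. Camera axes: x right, y down, z forward; pixel columns grow to the right and rows downward; lengths in mm; the calibration is good to about 2 mm. A picture is of the moment at which its call begins. There is no depth.
- r.sign_off(): hands the job in; it is judged then, once.
The state is a dict: "clock": time; "qpos": joint angles; "qvel": joint speeds; "joint_efforts": joint torques, N m; "eef_pos": TCP position; "tcp_rot": TCP orientation; "contact_force": force on the tool from outside, world axes, zero at the start; "wrist_torque": the same for the moment, N m; "opening": opening from 0.0 (shut) to 1.0 (fully open); "grasp_force": force on a finger pad.
Only numpy, scipy, OpenCV 4.12 (cv2) and the standard library are available. Lean on these libraries where they do the work, as an engineer would, in place of code of your own. Each camera call takes 0.05 s, during which the arm holds its last target. There are 200 camera calls.

### The job

Push the deep tin heaped with mince along the white board into the L-shaped steel corner stop, until one long side lies flush against the long rail and its end is right up against the short end stop. Only push it with the fingers: the tin stays flat on the board and is never lifted or tipped. Leave the weights, jars and cup where they are, and finish with the gripper clear.

Things in the scene. Friction and masses are not known exactly. Their poses are not given: they have to be found in the camera images.
- mince_tin: Deep rectangular aluminium tin heaped with mince, loose, 0.3 to 0.7 kg, on the white board. Origin under its base; z up. Sides lean outwards; its widest part is the rim, 55 mm above the base, at x = -52 and +52 mm (long sides) and y = -83 and +77 mm (ends). The mince heaps to 92 mm. The -y end goes to the end stop, the +x side to the long rail (starts turned at most 0.45 rad from that)
- corner_stop: Fixed L-shaped stop of two steel angle bars; origin on the board at the inner corner. Long rail: inner face at x = 0, from the corner 220 mm along +y. Short end stop: inner face at y = 0, 130 mm along -x. Faces 65 mm high, 5 mm thick; the tin belongs at x < 0, y > 0. Foot flanges 4 mm thick reach 24 mm outwards. +x points away from the robot, +y to its left, turned 0.08 to 0.45 rad clockwise
- board: fixed white plastic board, 300 x 600 mm, 12 mm thick, lying on the worktop (its top at z = 12 mm); the mince tin, the corner stop, the larger weight and the cup stand on it. Origin under its middle, x across, y along it
- weight_large: brass scale weight with a knob, 40 mm across, 43 mm tall, a bystander; origin under its middle
- weight_small: smaller brass scale weight with a knob, 33 mm across, 36 mm tall, a bystander; origin under its middle
- jar_olive: olive green spice jar with a black ribbed lid, 52 mm across, 85 mm tall, a bystander; origin under its middle
- cup: white coffee cup with a handle, 77 x 101 x 64 mm, a bystander at the back left; origin under its middle

How it is judged:
By the outcome, as a careful person would: the job done as asked, in the order asked, and still so for the second after the job is handed in, with the robot touching nothing.
It also fails if it takes over 67 s, if anything falls off the work surface, if the arm or the gripper's body presses on something with over 40 N, if the wrist force passes 120 N, or if a joint passes its speed limit or range.

## Working session

There is one attempt and no reset: what is moved stays moved. The work goes in short steps, Python scripts to look and compute and a shell command to move; the robot and the scene stay as the last step left them, time stands still between calls to the robot, and variables do not carry over. Pictures are saved under pics/ and viewed, at most 10 in all, crops included, and the job is handed in when it is done.

```bash
mkdir -p pics; python3 - <<'E'
from rig import r,eyes
import cv2
for n in("top","side"):
    f=eyes.grab_frame(n);cv2.imwrite(f"pics/{n}0.png",f["img"]);print(n,f["fx"],f["cx"],f["cy"],f["R"],f["t"])
s=r.sense();print(s["eef_pos"],s["tcp_rot"],s["clock"])
E
```

```text
top 410.76435651938414 276.427484156325 212.53247167606867 [[-0.02537028 -0.99967471 -0.00261314]
 [-0.9778332   0.02535928 -0.20784401]
 [ 0.20784267 -0.00271784 -0.97815849]] [ 171.39464934  518.86249235 1037.96094476]
side 436.60271944527466 279.9526750795762 204.1416468916549 [[-0.91347247 -0.40633304 -0.0214827 ]
 [-0.16824683  0.42525072 -0.88930019]
 [ 0.37048758 -0.80873685 -0.45681907]] [ 541.7561896    83.89507708 1035.36775584]
[ 210.50665022 -588.04345194  247.62157828] [-3.14032450e+00  2.14986529e-06  3.43759804e-01] 0.1
```

View pics/top0.png

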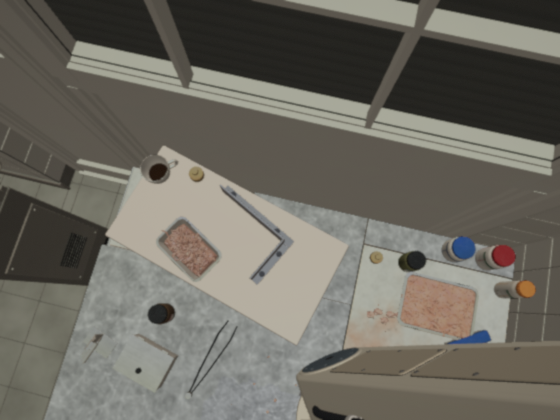

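View pics/side0.png

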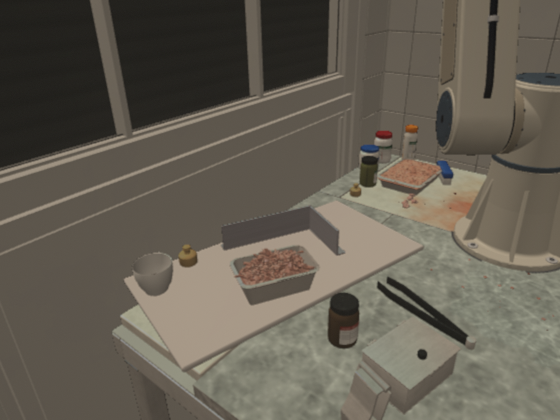

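The top view shows the tin at about (189,248), the stop's corner near (283,238), the large weight at (196,174) and the cup at (157,170). I'll zoom in to measure.

```bash
python3 - <<'E'
import cv2
a=cv2.imread("pics/top0.png")[170:290,150:310];cv2.imwrite("pics/c0.png",cv2.resize(a,None,fx=5,fy=5,interpolation=cv2.INTER_CUBIC))
a=cv2.imread("pics/side0.png")[200:310,215:360];cv2.imwrite("pics/c1.png",cv2.resize(a,None,fx=5,fy=5,interpolation=cv2.INTER_CUBIC))
E
```

```text
(no output)
```

View pics/c0.png

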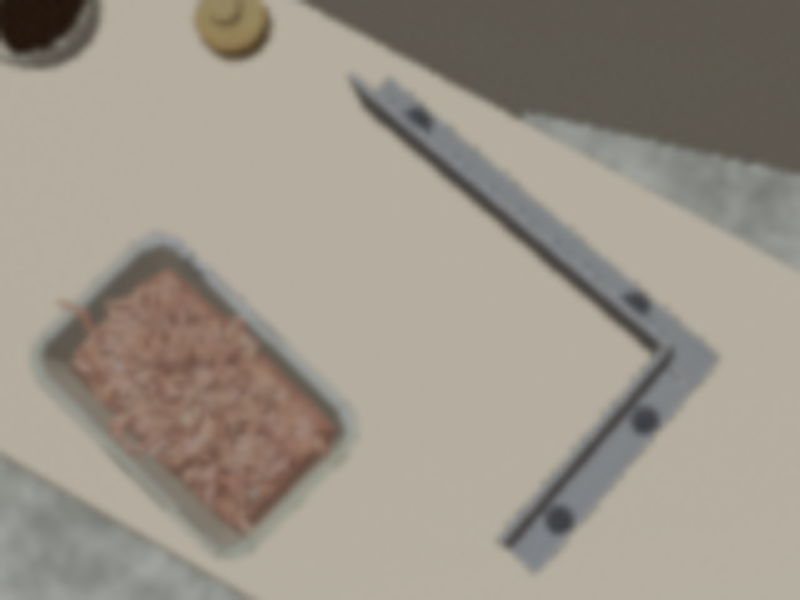

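View pics/c1.png

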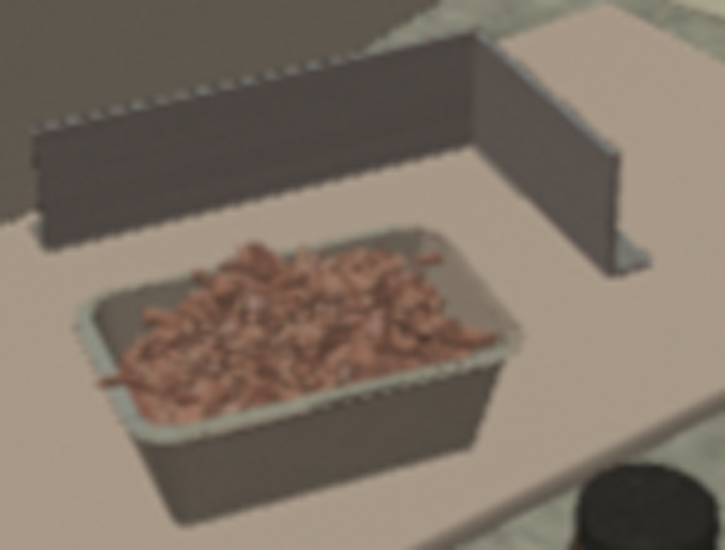

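Crop 1 (top view) shows the tin's rim edges and the foot lines of the stop. Crop 2 (side view) shows the stop's corner foot at (475,148) and the front edge of the rim running (180,437) to (500,350). I'll fit poses from both views.

```bash
cat > h.py <<'E'
import numpy as np
from rig import r,eyes
from scipy.optimize import least_squares
def T(p,X): c,s=np.cos(p[2]),np.sin(p[2]);X=np.asarray(X,float);return np.c_[p[0]+c*X[:,0]-s*X[:,1],p[1]+s*X[:,0]+c*X[:,1],X[:,2]]
def proj(f,X):
    c=X@np.asarray(f["R"]).T+f["t"];return np.c_[f["fx"]*c[:,0]/c[:,2]+f["cx"],f["fy"]*c[:,1]/c[:,2]+f["cy"]]
def isect(a,b):
    L=lambda q:np.cross([*q[:2],1],[*q[2:],1])
    p=np.cross(L(a),L(b));return p[:2]/p[2]
def fit(obs,p0):  # obs: (frame,X,uv)
    s=least_squares(lambda p:np.concatenate([(proj(f,T(p,X))-uv).ravel() for f,X,uv in obs]),p0,loss="soft_l1",x_scale=[10,10,.1])
    return s.x,np.round(s.fun.reshape(-1,2),1).tolist()
RIM=[[52,77,67],[52,-83,67],[-52,-83,67],[-52,77,67]]
def quad(el,off,sc=5): # edges: +x side,-y end,-x side,+y end -> corners order of RIM
    a,b,c,d=el
    return np.array([isect(a,d),isect(a,b),isect(c,b),isect(c,d)])/sc+off
def rel(st,t): # tin in stop frame
    c,s=np.cos(st[2]),np.sin(st[2]);d=t[:2]-st[:2]
    return [c*d[0]+s*d[1],-s*d[0]+c*d[1],t[2]-st[2]]
E
python3 - <<'E'
from h import *
t=eyes.grab_frame("top");s=eyes.grab_frame("side")
ot=np.array([150,170]);os_=np.array([215,200])
q=lambda a,o:np.array(a)/5+o
st,e=fit([(t,[[0,0,12],[0,220,12]],q([(655,353),(370,103)],ot)),
 (s,[[0,0,12],[0,220,12],[-130,0,12],[0,0,77],[0,220,77],[-130,0,77]],q([(475,148),(45,250),(612,275),(478,33),(35,130),(618,155)],os_))],[500,-50,-.3])
print("stop",st,e)
T1=quad([(200,255,340,395),(352,430,245,550),(40,375,215,550),(38,350,140,240)],ot)
T2=quad([(110,295,415,230),(440,240,515,320),(180,437,500,350),(85,320,135,430)],os_)
ti,e=fit([(t,RIM,T1),(s,RIM,T2)],[500,150,-.5]);print("tin",ti,e)
for f,u in((t,T1),(s,T2)): print(fit([(f,RIM,u)],ti)[0])
print("rel",rel(st,ti), "goal -52 83 0")
print("clk",r.sense()["clock"])
np.save("st.npy",st)
for n,uv,z in (("weight",(196,174),30),("cup",(157,170),64),("jar",(160,314),85)):
    print(n,least_squares(lambda p:(proj(t,np.array([[p[0],p[1],z]]))-uv).ravel(),[500,100]).x)
E
```

```text
stop [445.85959835 147.2777277   -0.74429611] [[0.1, 2.8], [-2.2, 1.4], [0.1, -0.8], [0.3, -0.2], [-0.7, 0.7], [-0.2, -1.2], [-0.0, -0.8], [-0.8, -0.6]]
tin [434.0666505  388.90509681  -0.76922549] [[-1.0, -0.1], [2.5, 0.9], [0.3, 1.4], [-2.6, -0.2], [-3.2, -1.3], [-0.1, -3.7], [1.1, 0.2], [-0.5, -0.1]]
[435.41429426 388.20903736  -0.77243074]
[432.77406783 390.05780286  -0.76649019]
rel [np.float64(-172.3659609009916), np.float64(169.74343771668327), np.float64(-0.024929373130014643)] goal -52 83 0
clk 0.2
weight [643.55952598 378.58724895]
cup [646.778738   477.26105769]
jar [269.21169764 450.63604225]
```

```bash
python3 -m inch '[[0,0,0,0,0,-8.4,-1],[0,0,0,0,0,-8.4,-1],[0,0,0,0,0,-8.4,-1],[0,0,0,0,0,-8.4,-1],[0,0,0,0,0,-8.4,-1],[0,0,0,0,0,-8.4,-1],[0,0,0,0,0,-8.4,-1]]'
python3 -m inch '[[0,0,0,0,0,-8.4,-1],[0,0,0,0,0,-8.4,-1],[0,0,0,0,0,-8.4,-1],[0,0,0,0,0,-8.4,-1],[0,0,0,0,0,-8.4,-1],[0,0,0,0,0,-8.4,-1],[0,0,0,0,0,-8.4,-1]]'
python3 -m inch '[[0.016,0.046,0,0,0,0,-1],[0.016,0.046,0,0,0,0,-1],[0.016,0.046,0,0,0,0,-1],[0.016,0.046,0,0,0,0,-1],[0.016,0.046,0,0,0,0,-1],[0.016,0.046,0,0,0,0,-1]]'
python3 -m inch '[[0.016,0.046,0,0,0,0,-1],[0.016,0.046,0,0,0,0,-1],[0.016,0.046,0,0,0,0,-1],[0.016,0.046,0,0,0,0,-1],[0.016,0.046,0,0,0,0,-1],[0.016,0.046,0,0,0,0,-1],[0,0,0,0,0,0,-1]]'
```

```text
clock: 0.9
eef_pos: [210.6, -588.3, 248.1]
tcp_rot: [-3.141, -0.0, 1.376]
contact_force: [0.1, -0.9, 0.1]
opening: 1.001
grasp_force: 0.0
clock: 1.6
eef_pos: [210.6, -588.3, 248.0]
tcp_rot: [3.141, -0.0, 2.402]
contact_force: [0.1, -0.1, -0.4]
opening: 0.998
grasp_force: 0.0
clock: 2.2
eef_pos: [327.6, -318.7, 248.3]
tcp_rot: [3.141, 0.0, 2.396]
contact_force: [0.7, -0.3, -0.2]
opening: 1.005
grasp_force: 0.0
clock: 2.9
eef_pos: [445.7, -47.9, 248.5]
tcp_rot: [3.14, 0.0, 2.402]
contact_force: [0.7, -0.8, -0.3]
opening: 1.002
grasp_force: 0.0
```

```bash
cat >> h.py <<'E'
def tcp():
    st=np.load("st.npy");s=r.sense();p=np.array(s["eef_pos"]);y=s["tcp_rot"][2]
    c,sn=np.cos(st[2]),np.sin(st[2]);F=s["contact_force"]
    print("tcp in stop",np.round(rel(st,np.array([p[0],p[1],y])),3),"z",round(p[2],1),"F stop",round(c*F[0]+sn*F[1],1),round(-sn*F[0]+c*F[1],1),round(F[2],1),"t",s["clock"])
E
python3 -m inch '[[0.036,0.028,0,0,0,0,-1],[0.036,0.028,0,0,0,0,-1],[0.036,0.028,0,0,0,0,-1],[0.036,0.028,0,0,0,0,-1],[0.036,0.028,0,0,0,0,-1],[0.036,0.028,0,0,0,0,-1]]' >/dev/null
python3 -m inch '[[0.036,0.028,0,0,0,0,-1],[0.036,0.028,0,0,0,0,-1],[0.036,0.028,0,0,0,0,-1],[0.036,0.028,0,0,0,0,-1],[0.036,0.028,0,0,0,0,-1],[0,0,0,0,0,0,-1]]'
python3 -m inch '[[0,0,0.04,0,0,0,-1],[0,0,0.04,0,0,0,-1],[0,0,0.04,0,0,0,-1],[0,0,0,0,0,0,-1]]'
python3 - <<'E'
from h import *
import cv2
tcp();a=eyes.grab_frame("top")["img"];a=a[160:340,110:310]
cv2.imwrite("pics/t1.png",cv2.resize(a,None,fx=3,fy=3,interpolation=cv2.INTER_CUBIC))
E
```

```text
clock: 4.1
eef_pos: [361.4, 446.5, 248.1]
tcp_rot: [3.14, -0.001, 2.399]
contact_force: [0.3, -0.6, -0.5]
opening: 1.003
grasp_force: 0.0
clock: 4.5
eef_pos: [359.8, 438.4, 123.6]
tcp_rot: [-3.132, 0.001, 2.396]
contact_force: [0.2, 0.3, 0.5]
opening: 0.998
grasp_force: 0.0
tcp in stop [-260.539  155.873    3.14 ] z 123.6 F stop -0.0 0.4 0.5 t 4.5
```

View pics/t1.png

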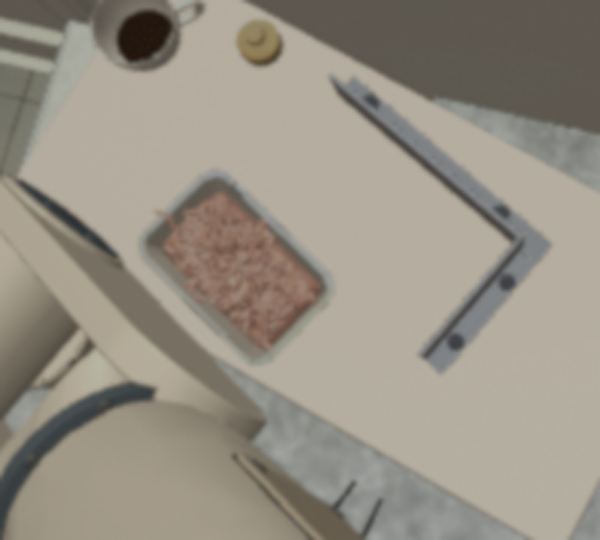

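The top view shows the tin undisturbed at about (237,266), with the gripper hidden behind the arm on its near side. Descending beside it.

```bash
python3 -m inch '[[0,0.012,0.03,0,0,0,-1],[0,0,0.02,0,0,0,-1],[0,0,0.02,0,0,0,-1],[0,0,0,0,0,0,-1]]'; python3 -c "from h import *;tcp()"
python3 -m inch '[[-0.01,0,0,0,0,0,-1],[-0.01,0,0,0,0,0,-1],[-0.01,0,0,0,0,0,-1],[-0.01,0,0,0,0,0,-1],[-0.01,0,0,0,0,0,-1]]'; python3 -c "from h import *;tcp()"
```

```text
clock: 4.95
eef_pos: [370.2, 450.6, 58.5]
tcp_rot: [-3.14, 0.0, 2.396]
contact_force: [-0.6, -0.3, -0.7]
opening: 0.996
grasp_force: 0.0
tcp in stop [-261.159  171.858    3.14 ] z 58.5 F stop -0.2 -0.6 -0.7 t 4.95
clock: 5.45
eef_pos: [407.7, 417.1, 59.2]
tcp_rot: [3.14, -0.0, 2.396]
contact_force: [-2.7, 2.7, 2.8]
opening: 1.001
grasp_force: 2.2
tcp in stop [-210.895  172.654    3.14 ] z 59.2 F stop -3.8 0.2 2.8 t 5.45
```

```bash
python3 -m inch '[[-0.01,0,0,0,0,0,-1],[-0.01,0,0,0,0,0,-1],[-0.01,0,0,0,0,0,-1],[-0.01,0,0,0,0,0,-1],[-0.01,0,0,0,0,0,-1],[0,0,0,0,0,0,-1]]'; python3 - <<'E'
from h import *
import cv2
tcp();a=eyes.grab_frame("side")["img"];a=a[190:320,200:360]
cv2.imwrite("pics/s1.png",cv2.resize(a,None,fx=4,fy=4,interpolation=cv2.INTER_CUBIC))
E
```

```text
clock: 6.05
eef_pos: [444.5, 382.1, 58.1]
tcp_rot: [-3.141, 0.001, 2.396]
contact_force: [0.5, 1.1, 0.0]
opening: 1.0
grasp_force: 0.0
tcp in stop [-160.115  171.782    3.14 ] z 58.1 F stop -0.4 1.1 0.0 t 6.05
```

View pics/s1.png

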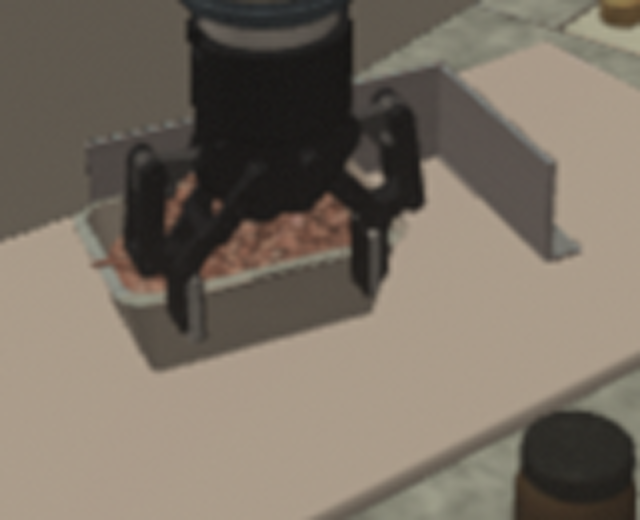

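The side view shows both fingers against the tin's long side, at (190,310) and (370,260). The tin is square and its heap is clear of the body. Next I go round to the +y end.

```bash
python3 -m inch '[[0.02,0,0,0,0,0,-1],[0.02,0,0,0,0,0,-1],[0,0,-0.04,0,0,0,-1],[0,0,-0.045,0,0,0,-1],[0,0,-0.045,0,0,0,-1]]' >/dev/null
python3 -m inch '[[-0.035,0.035,0,0,0,0,-0.2],[-0.035,0.035,0,0,0,0,-0.2],[-0.034,0.034,0,0,0,0,-0.2],[0,0,0,0,0,8.2,-0.2],[0,0,0,0,0,8.2,-0.2],[0,0,0,0,0,8.2,-0.2],[0,0,0,0,0,8.2,-0.2],[0,0,0,0,0,8.2,-0.2]]'>/dev/null
python3 -m inch '[[0,0,0,0,0,8.2,-0.2],[0,0,0,0,0,8.2,-0.2],[0,0,0,0,0,8.2,-0.2],[0,0,0,0,0,8.2,-0.2],[0,0,0,0,0,8.2,-0.2],[0,0,0,0,0,8,-0.2],[0,0,0,0,0,0,-0.2]]'; python3 -c "from h import *;tcp()"
```

```text
clock: 8.1
eef_pos: [560.7, 416.2, 187.8]
tcp_rot: [3.141, 0.001, 0.824]
contact_force: [0.1, 0.4, 0.2]
opening: 0.603
grasp_force: 0.0
tcp in stop [-97.67  275.592   1.568] z 187.8 F stop -0.2 0.3 0.2 t 8.1
```

```bash
python3 -m inch '[[0,0,0.045,0,0,0,-0.2],[0,0,0.045,0,0,0,-0.2],[0,0,0.038,0,0,0,-0.2],[0,0,0,0,0,0,-0.2]]' >/dev/null;  python3 -c "from h import *;tcp()"
python3 -m inch '[[-0.01,0,0,0,0,0,-0.2],[-0.01,0,0,0,0,0,-0.2],[-0.01,0,0,0,0,0,-0.2],[-0.01,0,0,0,0,0,-0.2]]'>/dev/null; python3 -c "from h import *;tcp()"
python3 -m inch '[[-0.01,0,0,0,0,0,-0.2],[-0.01,0,0,0,0,0,-0.2],[-0.01,0,0,0,0,0,-0.2],[-0.01,0,0,0,0,0,-0.2]]'>/dev/null; python3 - <<'E'
from h import *
import cv2
tcp();a=eyes.grab_frame("side")["img"];a=a[190:320,200:360]
cv2.imwrite("pics/s2.png",cv2.resize(a,None,fx=4,fy=4,interpolation=cv2.INTER_CUBIC))
E
```

```text
tcp in stop [-98.457 271.614   1.574] z 54.4 F stop -1.2 0.3 0.2 t 8.5
tcp in stop [-97.381 236.472   1.57 ] z 62.5 F stop -0.2 3.3 1.9 t 8.9
tcp in stop [-97.632 195.454   1.57 ] z 60.6 F stop 0.2 5.0 3.8 t 9.3
```

View pics/s2.png

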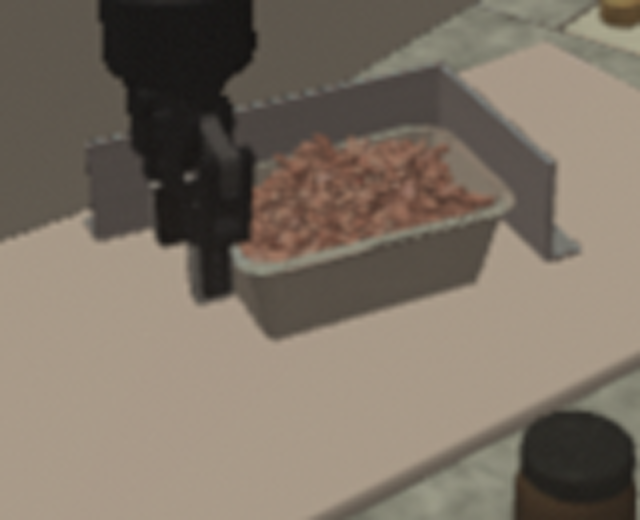

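The side view shows the fingers at (220,260) pushing the +y end, with the other end about 20 mm short of the end stop at (510,200). Creeping on while watching the force.

```bash
python3 -m inch '[[-0.007,0,0,0,0,0,-0.2],[-0.005,0,0,0,0,0,-0.2]]'>/dev/null; python3 -c "from h import *;tcp()"
python3 -m inch '[[-0.003,0,0,0,0,0,-0.2],[0,0,0,0,0,0,-0.2]]'>/dev/null; python3 -c "from h import *;tcp()"
python3 -m inch '[[-0.003,0,0,0,0,0,-0.2],[0,0,0,0,0,0,-0.2]]'>/dev/null; python3 -c "from h import *;tcp()"
```

```text
tcp in stop [-97.761 183.219   1.57 ] z 60.0 F stop 0.2 2.7 1.5 t 9.55
tcp in stop [-97.807 180.081   1.57 ] z 60.0 F stop 0.4 0.1 -0.1 t 9.75
tcp in stop [-97.8   177.358   1.57 ] z 60.0 F stop -0.2 1.7 0.8 t 9.95
```

```bash
for i in 1; do python3 -m inch '[[-0.003,0,0,0,0,0,-0.2],[0,0,0,0,0,0,-0.2]]'>/dev/null; python3 -c "from h import *;tcp()"; done
python3 -m inch '[[-0.002,0,0,0,0,0,-0.2],[0,0,0,0,0,0,-0.2]]'>/dev/null; python3 -c "from h import *;tcp()"
python3 -m inch '[[-0.002,0,0,0,0,0,-0.2],[0,0,0,0,0,0,-0.2]]'>/dev/null; python3 -c "from h import *;tcp()"
```

```text
tcp in stop [-97.808 174.33    1.57 ] z 60.0 F stop -0.1 0.2 0.2 t 10.15
tcp in stop [-97.778 172.564   1.57 ] z 60.2 F stop -0.1 1.0 -0.4 t 10.35
tcp in stop [-97.689 171.1     1.57 ] z 60.3 F stop -1.2 2.9 -2.0 t 10.55
```

```bash
python3 -m inch '[[-0.002,0,0,0,0,0,-0.2],[0,0,0,0,0,0,-0.2]]'>/dev/null; python3 -c "from h import *;tcp()"
python3 -m inch '[[-0.001,0,0,0,0,0,-0.2],[0,0,0,0,0,0,-0.2]]'>/dev/null; python3 -c "from h import *;tcp()"
```

```text
tcp in stop [-97.496 170.878   1.57 ] z 60.9 F stop -0.7 8.2 -2.8 t 10.75
tcp in stop [-97.413 170.778   1.57 ] z 61.2 F stop -1.0 9.9 -3.0 t 10.95
```

```bash
python3 -m inch '[[0.004,0,0,0,0,0,-0.2],[0.02,0,0,0,0,0,-0.2],[0,0,-0.04,0,0,0,-0.2],[0,0,-0.045,0,0,0,-0.2],[0,0,-0.045,0,0,0,-0.2]]' >/dev/null
python3 -m inch '[[-0.038,-0.032,0,0,0,0,-1],[-0.038,-0.032,0,0,0,0,-1],[-0.038,-0.032,0,0,0,0,-1],[0,0,0,0,0,-8.2,-1],[0,0,0,0,0,-8.2,-1],[0,0,0,0,0,-8.2,-1],[0,0,0,0,0,-8.2,-1],[0,0,0,0,0,-8.2,-1]]'>/dev/null
python3 -m inch '[[0,0,0,0,0,-8.2,-1],[0,0,0,0,0,-8.2,-1],[0,0,0,0,0,-8.2,-1],[0,0,0,0,0,-8.2,-1],[0,0,0,0,0,-8.2,-1],[0,0,0,0,0,-8,-1],[0,0,0,0,0,0,-1]]'>/dev/null;  python3 - <<'E'
from h import *
import cv2
tcp();a=eyes.grab_frame("top")["img"];a=a[160:310,150:320]
cv2.imwrite("pics/t2.png",cv2.resize(a,None,fx=4,fy=4,interpolation=cv2.INTER_CUBIC))
E
```

```text
tcp in stop [-193.8     77.183    3.143] z 190.0 F stop 0.3 -0.7 -0.2 t 12.95
```

View pics/t2.png

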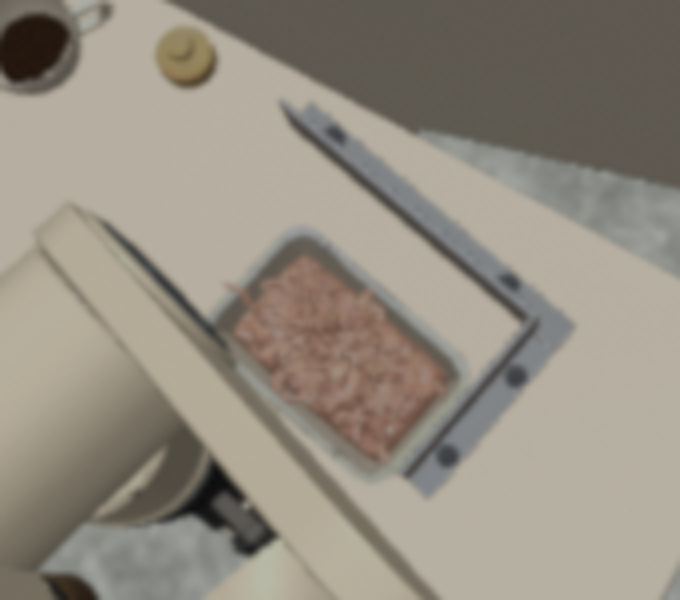

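The top view shows the tin's end against the end stop at (430,420), with a gap of about 45 mm to the long rail. Now I push the side.

```bash
python3 -m inch '[[0,0.003,0.045,0,0,0,-1],[0,0,0.045,0,0,0,-1],[0,0,0.038,0,0,0,-1],[0,0,0,0,0,0,-1]]' >/dev/null;  python3 -c "from h import *;tcp()"
python3 -m inch '[[-0.01,0,0,0,0,0,-1],[-0.01,0,0,0,0,0,-1],[-0.01,0,0,0,0,0,-1],[-0.01,0,0,0,0,0,-1]]'>/dev/null; python3 -c "from h import *;tcp()"
python3 -m inch '[[-0.01,0,0,0,0,0,-1],[-0.01,0,0,0,0,0,-1],[-0.006,0,0,0,0,0,-1]]'>/dev/null; python3 -c "from h import *;tcp()"
```

```text
tcp in stop [-194.07    77.165    3.137] z 58.3 F stop -0.8 0.4 -0.4 t 13.4
tcp in stop [-152.723   82.457    3.14 ] z 64.0 F stop -5.6 1.2 3.5 t 13.8
tcp in stop [-126.796   82.235    3.139] z 63.5 F stop -5.6 2.7 3.1 t 14.1
```

```bash
python3 -m inch '[[0.003,0,0,0,0,0,-1],[0,0,0.006,0,0,0,-1],[-0.003,0,0,0,0,0,-1],[-0.004,0,0,0,0,0,-1],[0,0,0,0,0,0,-1]]'>/dev/null; python3 -c "from h import *;tcp()"
python3 -m inch '[[-0.003,0,0,0,0,0,-1],[0,0,0,0,0,0,-1]]'>/dev/null; python3 -c "from h import *;tcp()"
python3 -m inch '[[-0.002,0,0,0,0,0,-1],[0,0,0,0,0,0,-1]]'>/dev/null; python3 -c "from h import *;tcp()"
python3 -m inch '[[-0.002,0,0,0,0,0,-1],[0,0,0,0,0,0,-1]]'>/dev/null; python3 -c "from h import *;tcp()"
```

```text
tcp in stop [-123.628   80.648    3.141] z 56.1 F stop 0.5 -0.7 -0.3 t 14.6
tcp in stop [-120.643   80.84     3.141] z 56.2 F stop -1.4 0.3 -1.6 t 14.8
tcp in stop [-118.695   80.917    3.141] z 56.3 F stop -2.2 -0.7 -1.7 t 15.0
tcp in stop [-116.645   80.976    3.141] z 56.3 F stop -1.9 -0.1 -0.3 t 15.2
```

```bash
python3 -m inch '[[-0.002,0,0,0,0,0,-1],[0,0,0,0,0,0,-1]]'>/dev/null; python3 -c "from h import *;tcp()"
python3 -m inch '[[-0.002,0,0,0,0,0,-1],[0,0,0,0,0,0,-1]]'>/dev/null; python3 -c "from h import *;tcp()"
python3 -m inch '[[-0.001,0,0,0,0,0,-1],[0,0,0,0,0,0,-1]]'>/dev/null; python3 -c "from h import *;tcp()"
python3 -m inch '[[-0.001,0,0,0,0,0,-1],[0,0,0,0,0,0,-1]]'>/dev/null; python3 -c "from h import *;tcp()"
```

```text
tcp in stop [-114.624   80.972    3.141] z 56.3 F stop -1.2 0.1 -0.6 t 15.4
tcp in stop [-112.786   80.896    3.14 ] z 56.3 F stop -2.8 0.7 -0.4 t 15.6
tcp in stop [-112.327   80.603    3.141] z 56.2 F stop -7.9 -1.1 0.4 t 15.8
tcp in stop [-111.975   80.328    3.141] z 56.1 F stop -13.0 -0.4 1.8 t 16.0
```

```bash
python3 -m inch '[[-0.001,0,0,0,0,0,-1],[0,0,0,0,0,0,-1]]'>/dev/null; python3 -c "from h import *;tcp()"
python3 -m inch '[[-0.001,0,0,0,0,0,-1],[0,0,0,0,0,0,-1]]'>/dev/null; python3 -c "from h import *;tcp()"
python3 - <<'E'
from h import *
import cv2
a=eyes.grab_frame("side")["img"];a=a[190:290,220:360]
cv2.imwrite("pics/s3.png",cv2.resize(a,None,fx=5,fy=5,interpolation=cv2.INTER_CUBIC))
E
```

```text
tcp in stop [-111.733   80.245    3.141] z 56.1 F stop -18.6 0.1 2.3 t 16.2
tcp in stop [-111.49    80.175    3.14 ] z 56.1 F stop -24.9 -0.0 3.5 t 16.4
```

View pics/s3.png

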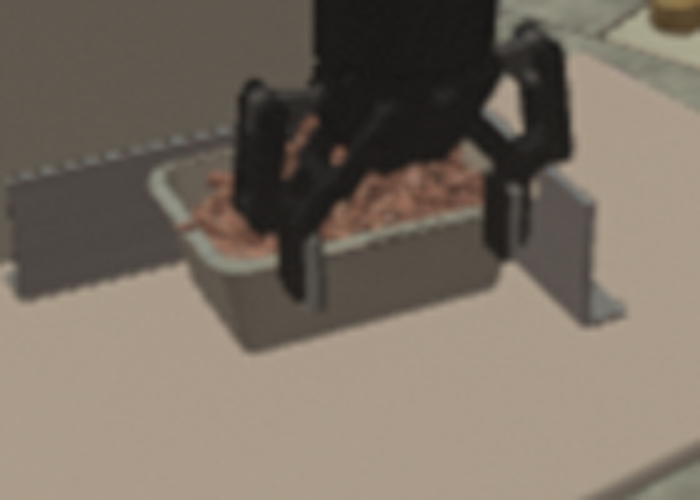

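The side view shows the tin's far rim against the rail, at (200,150), with both fingers on the near side. Now a final nudge on the end.

```bash
python3 -m inch '[[0.005,0,0,0,0,0,-1],[0.01,0,0,0,0,0,-1],[0.015,0,0,0,0,0,-1],[0,0,-0.04,0,0,0,-1],[0,0,-0.045,0,0,0,-1],[0,0,-0.045,0,0,0,-1]]' >/dev/null
python3 -m inch '[[-0.03,0.04,0,0,0,0,-0.2],[-0.03,0.04,0,0,0,0,-0.2],[-0.03,0.04,0,0,0,0,-0.2],[0,0,0,0,0,8.2,-0.2],[0,0,0,0,0,8.2,-0.2],[0,0,0,0,0,8.2,-0.2],[0,0,0,0,0,8.2,-0.2],[0,0,0,0,0,8.2,-0.2]]'>/dev/null
python3 -m inch '[[0,0,0,0,0,8.2,-0.2],[0,0,0,0,0,8.2,-0.2],[0,0,0,0,0,8.2,-0.2],[0,0,0,0,0,8.2,-0.2],[0,0,0,0,0,8.2,-0.2],[0,0,0,0,0,8,-0.2],[0,0,0,0,0,0,-0.2]]'>/dev/null; python3 -c "from h import *;tcp()"
```

```text
tcp in stop [-49.397 200.896   1.568] z 186.2 F stop 0.1 1.2 1.4 t 18.55
```

```bash
python3 -m inch '[[0,-0.004,0.045,0,0,0,-0.2],[0,0,0.045,0,0,0,-0.2],[0,0,0.038,0,0,0,-0.2],[0,0,0,0,0,0,-0.2]]' >/dev/null;  python3 -c "from h import *;tcp()"
python3 -m inch '[[-0.008,0,0,0,0,0,-0.2],[-0.008,0,0,0,0,0,-0.2],[-0.006,0,0,0,0,0,-0.2],[0,0,0,0,0,0,-0.2]]'>/dev/null; python3 -c "from h import *;tcp()"
python3 -m inch '[[-0.003,0,0,0,0,0,-0.2],[0,0,0,0,0,0,-0.2]]'>/dev/null; python3 -c "from h import *;tcp()"
```

```text
tcp in stop [-54.258 197.172   1.574] z 53.3 F stop -0.5 -0.6 -0.2 t 18.95
tcp in stop [-52.477 178.588   1.57 ] z 60.0 F stop -0.2 -0.5 -0.1 t 19.35
tcp in stop [-52.586 175.89    1.57 ] z 58.9 F stop 0.2 0.6 0.1 t 19.55
```

```bash
python3 -m inch '[[-0.003,0,0,0,0,0,-0.2],[0,0,0,0,0,0,-0.2]]'>/dev/null; python3 -c "from h import *;tcp()"
python3 -m inch '[[-0.002,0,0,0,0,0,-0.2],[0,0,0,0,0,0,-0.2]]'>/dev/null; python3 -c "from h import *;tcp()"
python3 -m inch '[[-0.002,0,0,0,0,0,-0.2],[0,0,0,0,0,0,-0.2]]'>/dev/null; python3 -c "from h import *;tcp()"
python3 -m inch '[[-0.001,0,0,0,0,0,-0.2],[0,0,0,0,0,0,-0.2]]'>/dev/null; python3 -c "from h import *;tcp()"
```

```text
tcp in stop [-52.755 172.581   1.57 ] z 58.2 F stop -0.7 0.3 0.3 t 19.75
tcp in stop [-52.732 171.574   1.57 ] z 58.4 F stop -0.8 3.5 -2.3 t 19.95
tcp in stop [-52.616 171.289   1.569] z 58.9 F stop -2.4 8.4 -3.5 t 20.15
tcp in stop [-52.584 171.207   1.569] z 59.2 F stop -2.9 12.0 -3.2 t 20.35
```

```bash
python3 -m inch '[[-0.001,0,0,0,0,0,-0.2],[-0.001,0,0,0,0,0,-0.2],[0,0,0,0,0,0,-0.2]]'>/dev/null; python3 -c "from h import *;tcp()"
python3 -m inch '[[0.004,0,0,0,0,0,-0.2],[0.01,0,0,0,0,0,-0.2],[0.015,0,0,0,0,0,-0.2],[0,0,-0.04,0,0,0,-0.2],[0,0,-0.045,0,0,0,-0.2],[0,0,-0.045,0,0,0,-0.2]]' >/dev/null
python3 -m inch '[[0.02,-0.04,-0.02,0,0,0,-0.2],[0.02,-0.04,-0.02,0,0,0,-0.2],[0.02,-0.04,-0.02,0,0,0,-0.2],[0.02,-0.04,0,0,0,0,-0.2],[0.02,-0.04,0,0,0,0,-0.2],[0,0,0,0,0,0,-0.2]]'
python3 - <<'E'
from h import *
import cv2
a=eyes.grab_frame("side")["img"];a=a[190:290,220:360]
b=eyes.grab_frame("top")["img"];b=b[190:290,180:320]
z=lambda a:cv2.resize(a,(400,286),interpolation=cv2.INTER_CUBIC)
f=lambda a:cv2.resize(a,(800,571),interpolation=cv2.INTER_CUBIC)
cv2.imwrite("pics/s4.png",f(a)); cv2.imwrite("pics/t4.png",f(b))
E
```

```text
tcp in stop [-52.495 171.053   1.569] z 59.8 F stop -4.1 16.0 -3.8 t 20.65
clock: 21.85
eef_pos: [457.4, 540.0, 247.9]
tcp_rot: [-3.14, -0.0, 0.829]
contact_force: [0.5, 0.7, -0.3]
opening: 0.599
grasp_force: 0.0
```

View pics/t4.png

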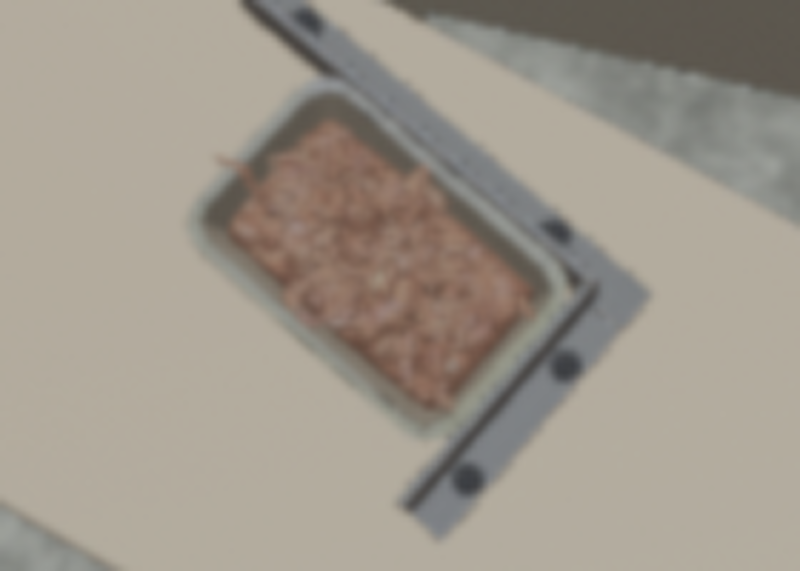

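The top view shows the tin's long side lying along the rail from (340,80) to (575,280), and its -y end along the end stop from (590,290) to (440,430). The weights, jars and cup were not touched and the gripper is clear.

```bash
python3 -c "
from rig import r
print(r.sign_off())"
```

```text
the job is handed in; nothing more can be done
None
```

I pushed the tin flat into the corner, with its long side against the rail and its end against the end stop (it stalled at about 25 N and 16 N). The gripper is clear, the bystanders were left alone, and I handed the job in at about 22 s.

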